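Release both catches of a capacitor test box and hold its gate wide for a thermal picture

ROBOT

A 7-joint arm with a two-finger parallel gripper is mounted at the origin on the work surface. World frame = base frame: x ahead of the robot, y to its left, z up, the work surface at z = 0. Lengths are in m, angles in rad, forces in N, time in s.
With the tool pointing down it reaches from about 0.425 to 0.8 m from the base axis. Payload 8.3 kg.
Tool frame: the origin (TCP) lies on the mounting face of the last link; the fingertips stand 173 mm ahead of it and the grasp point (between the pads) lies 155 mm ahead of it (arm.tips_ahead is the z of the fingertips in the tool frame, in m); z points along the fingers, y is the line along which they close (so a half turn about z gives the same grasp; the last joint's range is limited). The gripper opens to 85 mm and grips with 20 to 120 N. Pads are 22 mm wide; open, the fingers measure 114 mm over their backs; the gripper's body (76 mm by 85 mm) begins 54 mm behind the grasp point. The pads swing forward as they close: fully open they stand 13 mm farther back than shut.
Start: joints at [-1.21, 0.383, 0.016, 1.37, -0.006, 1.388, -0.046], TCP at [0.257, 0.57, 0.405] pointing down, gripper open.
Joint ranges: [-2.95, 2.95], [-0.25, 2.06], [-1.52, 1.56], [0.18, 2.33], [-1.44, 4.58], [0.02, 2.06], [-3.01, 3.01]. Speed limits (rad/s): [2.39, 2.39, 3.01, 3.01, 3.14, 3.14, 3.14].

INTERFACE

Orientations are given as a unit quaternion [x, y, z, w].
In Python, from workcell import arm gives the robot as it stands. The module is installed in compiled form; this text tells all that it offers.
- The arm moves only by the tool send_rows, never from a script. Its argument "steps" is text: rows parted by semicolons, each of 7 numbers parted by spaces: the closure, from -1 (fully open) to 1 (shut), then the shift along the tool's x, y, z scaled (see below), then the turn, a rotation vector about the tool's x, y, z scaled (see below). In form: fingers x y z wx wy wz; .... A call has 1 to 12 rows; each row shifts and turns the commanded pose from where the row before left it, along the tool's axes as they then stand; what a row does not reach is not made up. The controller multiplies each number of a shift by 0.2 m and each number of a turn by 90 degrees. A row lasts 1/8 s, in which the tool goes at most 62.5 mm and 10.7 degrees, less where a joint would pass 70% of its speed; a pose out of reach is approached as far as the arm can. A call with a number of a shift or a turn outside -1 to 1 is refused whole. A call with a gripper value outside its range is refused whole. The fingers move at their own pace and stop on an object; "grip_force" is the grip in N (left out, the last holds). Time passes only in rows, so rows that do not move let the fingers close. It gives the time, the measured TCP pose, the force, the opening and the grip force at its end, in the units of the state.
- arm.read_state(): the state, without advancing time (a new reading comes with each control period).
- arm.capture(name): name is "scene" or "top" or "wrist"; returns the picture (400x640x3 uint8, red, green, blue); there is no depth.
- arm.get_calibration(name): a dict with "mtx" (3x3 intrinsics, pixels), "cam_to_world" (4x4, takes a point from camera to world coordinates); the wrist camera has in their place "mount" (4x4, takes a point from camera to tool coordinates, whose origin is the TCP and whose axes are the flange's). Camera axes: x right, y down, z forward; pixel columns grow to the right and rows downward; lengths in m; the calibration is good to about 2 mm. The wrist camera is an equidistant fisheye: a pixel r from the principal point sees the ray r / f radians off the axis. A picture is of the moment at which its call begins: read the wrist's pose just before it. get_calibration takes no time and is no camera call.
- arm.hand_in(): hands the job in; it is judged then, once.
The state is a dict: "clock": time; "qpos": joint angles; "joint_velocities": joint speeds; "tau": joint torques, N m; "tcp_pos": TCP position; "tool_rot": TCP orientation; "wrist_force": force on the tool from outside, world axes, zero at the start; "wrist_torque": the same for the moment, N m; "width": finger opening in m; "finger_force": force on a finger pad.
Only numpy, scipy, OpenCV 4.12 (cv2) and the standard library are available. Lean on these libraries where they do the work, as an engineer would, in place of code of your own. Each camera call takes 0.05 s, during which the arm holds its last target. There are 200 camera calls.

TASK

A colleague wants to take a thermal picture into the capacitor test box and needs its clear gate out of the way: squeeze the red interlock catch first, which cuts the supply, and then the black catch, pinching each one's sliding tab all the way towards its steel rest. Then take the gate by its black bow handle, swing it out past its check until it stands about square to the front of the box, and keep holding it there by the handle, for it swings back by itself: the job finishes while you hold it. Leave the imager, the spare capacitor and the screw tray where they are.

Things in the scene. Friction and masses are not known exactly. Their poses are not given: they have to be found in the camera images.
- guard: Test box fixed to the bench: aluminium posts, clear panels, 238 mm wide, 230 deep, 200 high. Origin on the gate's vertical hinge axis at bench height; x from the gate back into the box, y along the shut gate from hinge to free edge, z up. Gate: y 8 to 222 mm, 20 mm thick about x = 0, top rail's upper face z = 200. Bolts, staple and switch rise to z = 213, a roof lamp far back to 232.
- gate (a joint): Gate angle, rad: 0 shut, 1.57 square to the front, end stop 1.75; positive is anticlockwise from above, the free edge coming out to the guard's -x. Locked until both bolts are drawn. A spring (at most 0.4 N m) turns it back towards shut; a sprung check at 0.80 rad takes about 6 N at the handle to pass. Let go beyond it, the gate falls back to about 0.9 rad.
- red_bolt (a joint): Travel of the red catch's bolt and tab in m: 0 locked, 0.016 fully squeezed (tab moved along the gate towards the hinge, leaving 8 mm to its rest). It frees the gate from 0.013 on. It takes about 6 N and stays where it is left.
- black_bolt (a joint): The same for the black catch: 0 locked, 0.016 fully squeezed, free from 0.012 on, about 6 N, stays where it is left.
- red_squeeze (a point): Squeeze point of the red catch, 124 mm from the hinge along the gate, 22 mm above its top rail; pinch from above, fingers closing along y. At rest the steel rest's outer face is 12 mm to -y of it, the tab's outer face 28 mm to +y (40 mm over both); fully squeezed 12 mm either side. Both uprights stand z 200 to 234 mm, 16 mm wide. Axes as the gate's: x into the box, y from hinge to free edge, z up.
- black_squeeze (a point): Squeeze point of the black catch, 32 mm from the hinge along the gate, 22 mm above its top rail; pinch from above, fingers closing along y. At rest the steel rest's outer face is 12 mm to -y of it, the tab's outer face 28 mm to +y (40 mm over both); fully squeezed 12 mm either side. Both uprights stand z 200 to 234 mm, 16 mm wide. Axes as the gate's: x into the box, y from hinge to free edge, z up.
- red_tab: The red upright sliding tab of the red catch, 8 mm thick, 16 mm wide; it slides with its bolt. Its origin is that of the gate, on the hinge axis at bench height, shifted by the bolt's travel.
- red_rest: The fixed upright steel rest of the red catch, 8 mm thick, on the gate's top rail. Origin on the hinge axis at bench height.
- black_tab: The black upright sliding tab of the black catch, otherwise as the red one.
- black_rest: The fixed upright steel rest of the black catch, otherwise as the red one's.
- handle: The gate's black bow handle: a round bar 12 mm thick, upright, 110 mm long between two level legs that run to the gate. Origin on the hinge axis at bench height, axes as the gate's.
- handle_grip (a point): Where to hold the handle: on the centre line of its upright bar, z = 178 mm, 18 mm below the handle's top; 190 mm from the hinge axis along the gate and 55 mm out (-x) from the gate's mid-plane. Pinch from above, fingers closing along this point's y, one on either side of the top leg, which runs from bar to gate. Axes as the gate's, with which it moves.
- imager_center (a point): Red and black thermal imager lying on the bench, 220 x 90 mm, 54 mm high; this point is in its middle, 27 mm up. To be left alone.
- capacitor_center (a point): Spare blue capacitor standing on the bench, 51 mm across, 117 mm high over its terminals; this point is on its axis, 55 mm up. To be left alone.
- tray_center (a point): Small grey two-compartment screw tray, 90 x 70 mm, 30 mm high; this point is at its centre. To be left alone.

How it is judged:
On the way, in this order (a step that is already met when the one before it is completed fails the run):
1. the red catch is squeezed fully, tab and rest pinched between the fingers, while the black one is still locked (value of joint red_bolt above 0.013 m and value of joint black_bolt below 0.005 m and contact force between the fingers and red_tab above 1 N and contact force between the fingers and red_rest above 1 N), for 0.1 s.
2. then the black catch is squeezed fully, tab and rest pinched between the fingers, the red one still drawn (value of joint black_bolt above 0.013 m and value of joint red_bolt above 0.012 m and contact force between the fingers and black_tab above 1 N and contact force between the fingers and black_rest above 1 N), for 0.1 s.
3. the gate is led past its check by the handle (value of joint gate above 0.95 rad and contact force between the fingers and handle above 0.5 N), for 0.1 s.
At the end, for the whole second after the job is handed in: The gate is held at 1.35 rad (77 degrees) or wider and at rest (under 0.1 rad/s), the fingers press on the handle with at least 0.5 N, both bolts are still drawn by at least 12 mm, and the imager, the capacitor and the tray are within 30 mm of where they started (value of joint gate above 1.35 rad and value of joint each of red_bolt, black_bolt above 0.012 m and contact force between the fingers and handle above 0.5 N and velocity of joint gate between -0.1 and 0.1 rad/s and distance of each of imager_center, capacitor_center, tray_center from where it was at the start of the episode below 0.03 m); the arm keeps its last pose, push and grip.
It fails at once if the black catch is drawn while the red one is still locked (value of joint black_bolt above 0.006 m and value of joint red_bolt below 0.01 m).
It fails at once if the thermal imager is moved by more than 30 mm (distance of imager_center from where it was at the start of the episode above 0.03 m).
It fails at once if the spare capacitor is moved by more than 30 mm (distance of capacitor_center from where it was at the start of the episode above 0.03 m).
It fails at once if the screw tray is moved by more than 30 mm (distance of tray_center from where it was at the start of the episode above 0.03 m).
It also fails if it takes over 58 s, if anything falls off the work surface, if the arm or the gripper's body presses on something with over 40 N, if the wrist force passes 120 N, or if a joint passes its speed limit or range.

## Working session

There is one attempt and no reset: what is moved stays moved. The work goes in short steps, Python scripts to look and compute and a tool call to move; the robot and the scene stay as the last step left them, time stands still between calls to the robot, and variables do not carry over. Pictures are saved under pics/ and viewed, at most 10 in all, crops included, and the job is handed in when it is done.

Besides the shell and the picture viewer there is one more tool, called after "Request:" by a JSON object that holds its "fn" and its "kwargs". send_rows: Moves the arm, as the interface text tells. Its arguments: {"type":"object","properties":{"steps":{"type":"string"},"grip_force":{"type":"number"}},"required":["steps"]}

```bash
mkdir -p pics
python3 - <<'E'
from workcell import arm
import cv2,numpy as np
s=arm.read_state();print(s)
for n in("scene","top"):
    cv2.imwrite(f"pics/{n}0.png",arm.capture(n)[:,:,::-1]);print(n,arm.get_calibration(n))
print(arm.get_calibration("wrist"))
E
```

```text
{'clock': 0.0, 'qpos': array([-1.20988713,  0.38422092,  0.01639226,  1.37114449, -0.00630597,
        1.38821299, -0.04648341]), 'joint_velocities': array([ 9.09883533e-04,  1.60304203e-03, -1.15402641e-05, -1.11594445e-04,
       -6.96242007e-04,  3.73026290e-04,  4.38749571e-04]), 'tau': array([ 5.20825270e-04, -6.27588415e+01,  8.44731107e-01, -3.71834922e+01,
        1.66592700e-02,  1.41759828e-02, -1.04046273e-05]), 'tcp_pos': array([0.25692332, 0.56956743, 0.40369381]), 'tool_rot': array([ 2.10291699e-01,  9.77638207e-01, -9.50058048e-04, -1.86326104e-04]), 'wrist_force': array([-0.58354433,  0.54229042, -0.20198479]), 'wrist_torque': array([-0.09253684,  0.04419694, -0.01555989]), 'finger_force': 0.0, 'width': 0.0854041191065577}
scene {'mtx': array([[441.47095016,   0.        , 322.42765024],
       [  0.        , 441.47095016, 198.62244595],
       [  0.        ,   0.        ,   1.        ]]), 'cam_to_world': array([[ 0.81826254,  0.37787618, -0.43319281,  1.15934744],
       [ 0.57483837, -0.53435064,  0.61970173, -0.86484093],
       [ 0.00269367, -0.75609456, -0.6544568
[... 418 characters left out ...]
32600837e-03],
       [ 1.15768067e-03, -2.28392417e-01, -9.73568469e-01,
         1.36256582e+00],
       [ 0.00000000e+00,  0.00000000e+00,  0.00000000e+00,
         1.00000000e+00]])}
{'mtx': array([[309.70691629,   0.        , 317.93062023],
       [  0.        , 309.70691629, 196.67821662],
       [  0.        ,   0.        ,   1.        ]]), 'mount': array([[-9.03225046e-04, -9.47200577e-01, -3.20640377e-01,
         8.24804434e-02],
       [ 9.99999585e-01, -8.18152209e-04, -4.00044522e-04,
        -9.89931862e-04],
       [ 1.16589770e-04, -3.20640605e-01,  9.47200923e-01,
         3.06825214e-02],
       [ 0.00000000e+00,  0.00000000e+00,  0.00000000e+00,
         1.00000000e+00]])}
```

View pics/top0.png

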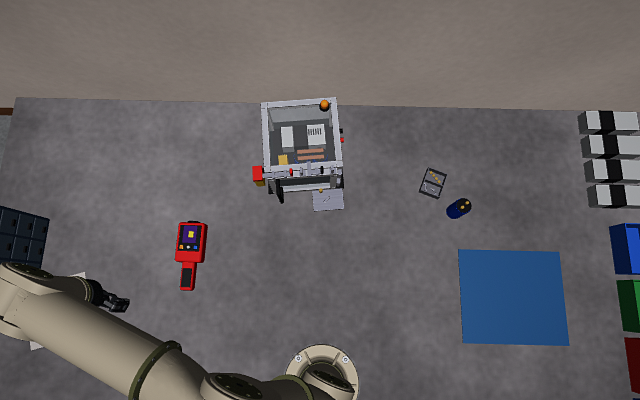

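View pics/scene0.png

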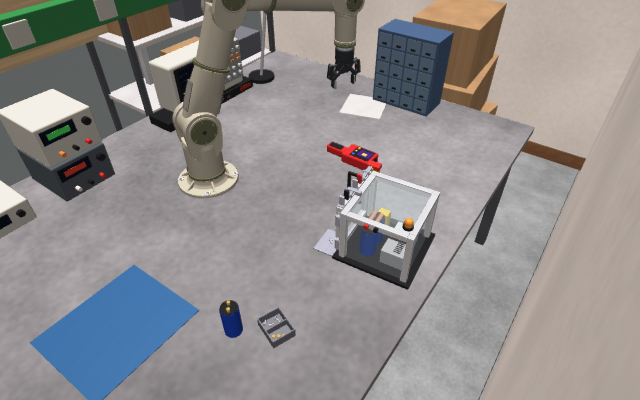

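The top view shows the test box at about (300,145) with its gate facing the robot (row ~180) and the handle at (280,190). The imager is at (190,255), the tray at (432,183) and the capacitor at (459,208). The scene view agrees. I'll enlarge the box next.

Run:
```python
import cv2
a=cv2.imread("pics/top0.png")[90:220,240:360]
cv2.imwrite("pics/crop0.png",cv2.resize(a,None,fx=4.6,fy=4.6,interpolation=cv2.INTER_CUBIC))
```

```text
(no output)
```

View pics/crop0.png

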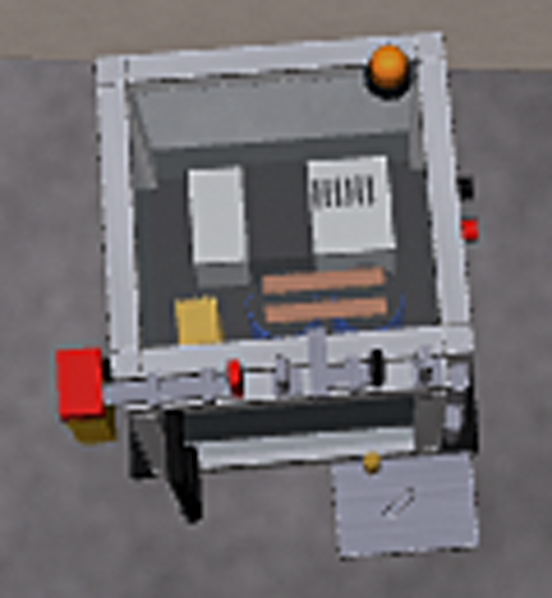

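```bash
cat > h.py <<'E'
import numpy as np
from workcell import arm
from scipy.spatial.transform import Rotation as R
def ray(n,px,st=None):
    c=arm.get_calibration(n);K=c["mtx"];u=(px[0]-K[0,2])/K[0,0];v=(px[1]-K[1,2])/K[1,1]
    if n!="wrist":
        T=c["cam_to_world"];d=np.array([u,v,1.])
    else:
        r=np.hypot(u,v);d=np.array([u/r*np.sin(r),v/r*np.sin(r),np.cos(r)])
        W=np.eye(4);W[:3,:3]=R.from_quat(st["tool_rot"]).as_matrix();W[:3,3]=st["tcp_pos"];T=W@c["mount"]
    return T[:3,3],T[:3,:3]@d
def onz(n,px,z,st=None):
    o,d=ray(n,px,st);return o+d*(z-o[2])/d[2]
def fit(model,pts):
    model=np.array(model);P=np.array(pts)[:,:2]
    m=model-model.mean(0);p=P-P.mean(0)
    th=np.arctan2((m[:,0]*p[:,1]-m[:,1]*p[:,0]).sum(),(m*p).sum())
    c,s=np.cos(th),np.sin(th);Q=np.array([[c,-s],[s,c]])
    t=P.mean(0)-Q@model.mean(0);return th,t,P-(model@Q.T+t)
E
python3 - <<'E'
from h import *
px=[(236,364),(281,360),(376,353),(422,350)]   # tops
px=[(236,376),(282,374),(376,366),(422,364)]
P=[onz("top",(240+(x+.5)/4.6-.5,90+(y+.5)/4.6-.5),0.222) for x,y in px]
print(fit([(0,148),(0,116),(0,56),(0,24)]*np.array([.001]),P))
E
```

```text
(np.float64(0.09657279746754018), array([ 0.63469857, -0.03814784]), array([[ 0.00046684, -0.00221438],
       [-0.00054235,  0.0002127 ],
       [ 0.00053963, -0.00017959],
       [-0.00046413,  0.00218127]]))
```

Request:
{"fn": "send_rows", "kwargs": {"steps": "-1 -0.1 -0.06 -0.1 0 0 0;-1 -0.214 -0.125 -0.1 0 0 0;-1 -0.214 -0.125 -0.1 0 0 0;-1 -0.214 -0.125 0 0 0 0;-1 -0.214 -0.125 0 0 0 0;-1 -0.214 -0.125 0 0 0 0;-1 -0.214 -0.125 0 0 0 0;-1 -0.214 -0.125 0 0 0 0;-1 -0.214 -0.125 0 0 0 0;-1 -0.214 -0.125 0 0 0 0;-1 -0.214 -0.125 0 0 0 0;-1 -0.214 -0.125 0 0 0 0"}}

```text
clock: 1.6
tcp_pos: [0.5868, 0.1035, 0.4659]
tool_rot: [0.211, 0.978, 0.0, 0.0]
wrist_force: [0.3, 0.1, 0.6]
width: 0.0857
finger_force: 0.0
```

Request:
{"fn": "send_rows", "kwargs": {"steps": "-0.6 0 0 0 0 0 0.118;-0.6 0 0 0 0 0 0.118;-0.6 0 0 0 0 0 0.118;-0.6 0 0 0 0 0 0.118;-0.6 0 0 0 0 0 0.118;-0.6 0 0 0 0 0 0.118;-0.6 0 0 0 0 0 0.118;-0.6 0 0 0 0 0 0.118;-0.6 0 0 0 0 0 0.118;-0.6 0 0 0 0 0 0.118;-0.6 0 0 0 0 0 0.118;-0.6 0 0 0 0 0 0.118"}}

```text
clock: 3.1
tcp_pos: [0.5861, 0.1049, 0.4657]
tool_rot: [0.971, 0.241, 0.0, -0.0]
wrist_force: [-0.2, 0.5, -1.3]
width: 0.0685
finger_force: 0.0
```

Request:
{"fn": "send_rows", "kwargs": {"steps": "-0.6 0 0 0 0 0 0.118;-0.6 0 0 0 0 0 0.118;-0.6 0 0 0 0 0 0.017;-0.6 0 0 0 0 0 0"}}

```text
clock: 3.6
tcp_pos: [0.5863, 0.1057, 0.4651]
tool_rot: [0.999, 0.05, 0.0, -0.0]
wrist_force: [-0.8, -0.4, 0.4]
width: 0.0683
finger_force: 0.0
```

Run:
```python
from h import *
import cv2,pickle
s=arm.read_state();pickle.dump(s,open("s1.pkl","wb"))
w=arm.capture("wrist")[:,:,::-1];cv2.imwrite("pics/w1.png",w)
```

```text
(no output)
```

View pics/w1.png

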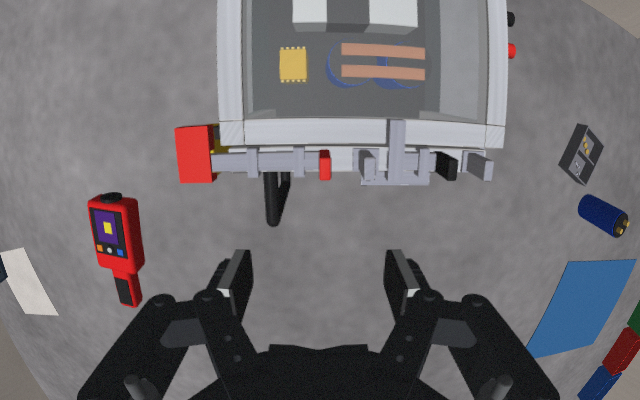

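The wrist view shows the catches along row ~165: red tab (325,165), its rest (368,165), black tab (446,165), its rest (481,165). The handle is at (277,200). I'll enlarge it to find the top edges.

Run:
```python
import cv2
a=cv2.imread("pics/w1.png")[130:230,240:510]
cv2.imwrite("pics/crop1.png",cv2.resize(a[:70],None,fx=2.96*1,fy=2.96,interpolation=cv2.INTER_CUBIC) if 0 else cv2.resize(a[10:100],None,fx=2.95,fy=2.95,interpolation=cv2.INTER_CUBIC))
```

```text
(no output)
```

View pics/crop1.png

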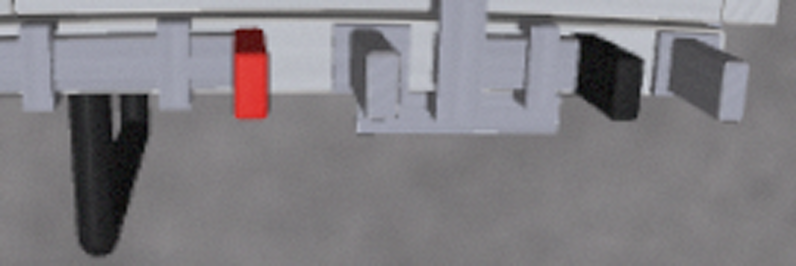

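Run:
```python
from h import *
import pickle
s=pickle.load(open("s1.pkl","rb"))
f=lambda x,y,z:onz("wrist",(240+(x+.5)/2.95-.5,140+(y+.5)/2.95-.5),z,s)
P=[f(*p,.234) for p in[(252,84),(382,86),(627,88),(735,91)]]
th,t,r=fit(np.array([(0,148),(0,116),(0,56),(0,24)])*.001,P);print(th,t,r)
Q=np.array([[np.cos(th),-np.sin(th)],[np.sin(th),np.cos(th)]])
h=f(97,232,.196)[:2];print("handle bar top in gate frame",Q.T@(h-t))
M=R.from_quat(s["tool_rot"]).as_matrix();print(np.degrees(np.arctan2(M[1,0],M[0,0])))
for n,g,z in(("red",(0,.125),.224),("black",(0,.032),.224),("handle",(-.055,.19),.178)):
    w=np.r_[Q@np.array(g)+t,z+.155];print(n,w,"shift/0.2 in tool:",M.T@(w-s["tcp_pos"])/.2)
```

```text
0.10314610883813935 [ 0.6359993  -0.04219647] [[ 3.32797736e-04 -1.49932264e-03]
 [-3.47175159e-04  8.31117059e-04]
 [ 6.11523987e-05  1.39482656e-05]
 [-4.67749761e-05  6.54257314e-04]]
handle bar top in gate frame [-0.05177787  0.1896664 ]
5.67479613410177
red [0.62312888 0.08213918 0.379     ] shift/0.2 in tool: [0.17165831 0.13551409 0.43060171]
black [ 0.63270447 -0.01036654  0.379     ] shift/0.2 in tool: [0.17356584 0.60051016 0.43048031]
handle [0.56172858 0.14113073 0.333     ] shift/0.2 in tool: [-0.10473606 -0.18829476  0.66061037]
```

Request:
{"fn": "send_rows", "kwargs": {"steps": "-0.6 0.086 0.068 0 0 0 0;-0.6 0.086 0.068 0 0 0 0;-0.6 0 0 0.15 0 0 0;-0.6 0 0 0.13 0 0 0;-0.6 0 0 0 0 0 0;-0.6 0 0 0 0 0 0"}}

```text
clock: 4.4
tcp_pos: [0.6234, 0.0824, 0.4099]
tool_rot: [0.999, 0.049, 0.001, -0.0]
wrist_force: [-0.2, -0.5, -0.1]
width: 0.0684
finger_force: 0.0
```

Run:
```python
from h import *
import cv2,pickle
s=arm.read_state();pickle.dump(s,open("s2.pkl","wb"))
w=arm.capture("wrist")[:,:,::-1];cv2.imwrite("pics/w2.png",cv2.resize(w[120:320,170:470],None,fx=2.6,fy=2.6,interpolation=cv2.INTER_CUBIC))
```

```text
(no output)
```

View pics/w2.png

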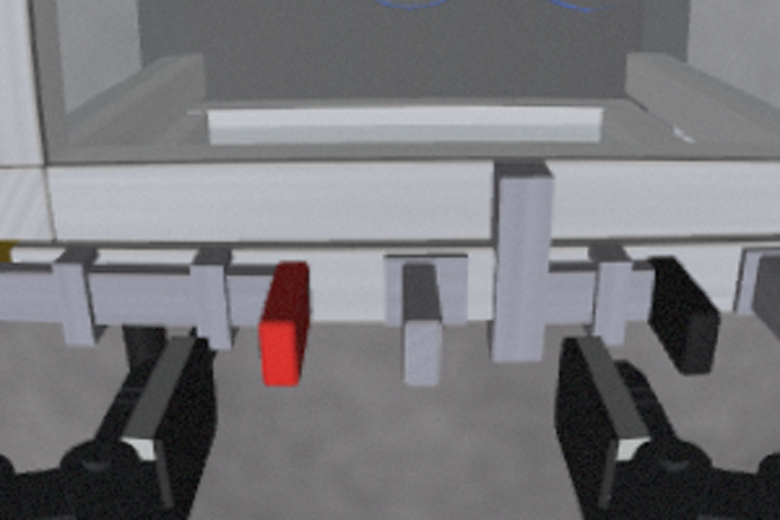

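The wrist crop shows the red tab's top at about (282,352) and its rest's top at (423,352). The staple is at x 495–550 and the black tab at (698,340). To clear the staple (z 213) I'll pinch slightly higher.

Run:
```python
from h import *
import pickle
s=pickle.load(open("s2.pkl","rb"))
f=lambda x,y,z:onz("wrist",(170+(x+.5)/2.6-.5,120+(y+.5)/2.6-.5),z,s)
M=R.from_quat(s["tool_rot"]).as_matrix()
for p in[(282,352,.234),(423,352,.234),(698,343,.234),(495,270,.213),(550,270,.213)]:
    print(M.T@(f(*p)-s["tcp_pos"])*1000)
```

```text
[-1.29890452e-01 -2.05661057e+01  1.75931565e+02]
[2.30425620e-02 8.64579919e+00 1.75928862e+02]
[  0.34606578  68.6974688  175.92331521]
[  9.23368986  25.73939669 196.93800992]
[  9.0877938   38.51388779 196.93657795]
```

Request:
{"fn": "send_rows", "kwargs": {"steps": "-0.6 0 0 0.06 0 0 0;-0.6 0 0 0.06 0 0 0;-0.6 0 0 0 0 0 0;-0.2 0 0 0 0 0 0;0 0 0 0 0 0 0;0.2 0 0 0 0 0 0;0.2 0 0 0 0 0 0", "grip_force": 30}}

```text
clock: 5.32
tcp_pos: [0.6234, 0.0845, 0.3857]
tool_rot: [0.999, 0.049, 0.001, -0.001]
wrist_force: [-1.1, 6.0, 3.5]
width: 0.0346
finger_force: 3.0
```

Request:
{"fn": "send_rows", "kwargs": {"steps": "0.5 0 0 0 0 0 0;1 0 0 0 0 0 0;1 0 0 0 0 0 0;1 0 0 0 0 0 0;1 0 0 0 0 0 0;1 0 0 0 0 0 0"}}

```text
clock: 6.08
tcp_pos: [0.6236, 0.0824, 0.3863]
tool_rot: [0.999, 0.048, 0.001, -0.0]
wrist_force: [-0.0, 1.0, 5.5]
width: 0.0227
finger_force: 32.3
```

Request:
{"fn": "send_rows", "kwargs": {"steps": "0 0 0 0 0 0 0;-0.6 0 0 0 0 0 0;-0.6 0 0 0 0 0 0;-0.6 0 0 0 0 0 0;-0.6 0 0 -0.1 0 0 0;-0.6 0 0 -0.1 0 0 0;-0.6 0 0.155 0 0 0 0;-0.6 0 0.155 0 0 0 0;-0.6 0 0.155 0 0 0 0;-0.6 0 0 0 0 0 0;-0.6 0 0 0 0 0 0"}}

```text
clock: 7.45
tcp_pos: [0.6322, -0.0096, 0.4245]
tool_rot: [0.999, 0.048, -0.0, -0.0]
wrist_force: [-0.2, 0.8, -0.2]
width: 0.0686
finger_force: 0.0
```

Run:
```python
from h import *
import cv2,pickle
s=arm.read_state();pickle.dump(s,open("s3.pkl","wb"));print(s["tcp_pos"],s["width"])
w=arm.capture("wrist")[:,:,::-1];cv2.imwrite("pics/w3.png",cv2.resize(w[120:320,170:470],None,fx=2.6,fy=2.6,interpolation=cv2.INTER_CUBIC))
```

```text
[ 0.63220343 -0.00957182  0.42453483] 0.06863194182465063
```

View pics/w3.png

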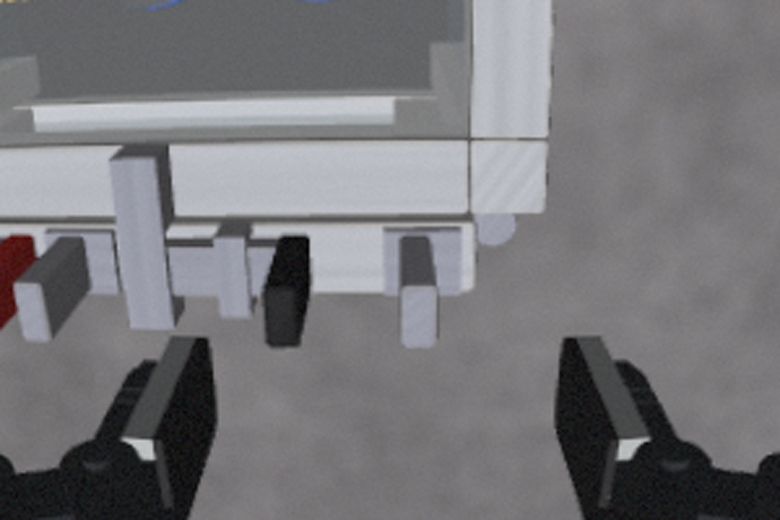

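The red catch is drawn: its tab now sits next to its rest at far left. The black tab top at (283,317) and its rest at (418,317) lie between the open fingers, just as the red ones did.

Request:
{"fn": "send_rows", "kwargs": {"steps": "-0.6 0 0 0.1 0 0 0;-0.6 0 0 0.094 0 0 0;-0.6 0 0 0 0 0 0;-0.2 0 0 0 0 0 0;0 0 0 0 0 0 0;0.2 0 0 0 0 0 0;0.5 0 0 0 0 0 0;1 0 0 0 0 0 0;1 0 0 0 0 0 0;1 0 0 0 0 0 0;1 0 0 0 0 0 0;1 0 0 0 0 0 0"}}

```text
clock: 9.0
tcp_pos: [0.6326, -0.0095, 0.3878]
tool_rot: [0.999, 0.049, 0.002, -0.001]
wrist_force: [-0.3, 2.4, 6.6]
width: 0.0222
finger_force: 33.2
```

Request:
{"fn": "send_rows", "kwargs": {"steps": "0 0 0 0 0 0 0;-0.6 0 0 0 0 0 0;-0.6 0 0 0 0 0 0;-0.6 0 0 0 0 0 0;-0.6 0 0 -0.12 0 0 0;-0.6 0 0 -0.105 0 0 0;-0.6 -0.07 -0.196 0 0 0 0;-0.6 -0.07 -0.196 0 0 0 0;-0.6 -0.07 -0.196 0 0 0 0;-0.6 -0.07 -0.196 0 0 0 0;-0.6 0 0 0 0 0 0;-0.6 0 0 0 0 0 0"}}

```text
clock: 10.5
tcp_pos: [0.5614, 0.1401, 0.431]
tool_rot: [0.999, 0.048, 0.0, 0.0]
wrist_force: [0.4, 0.2, 1.1]
width: 0.0683
finger_force: 0.0
```

Run:
```python
from h import *
import cv2,pickle
s=arm.read_state();pickle.dump(s,open("s4.pkl","wb"));print(s["tcp_pos"],s["width"])
w=arm.capture("wrist")[:,:,::-1];cv2.imwrite("pics/w4.png",cv2.resize(w[120:320,170:470],None,fx=2.6,fy=2.6,interpolation=cv2.INTER_CUBIC))
```

```text
[0.5614436  0.1401455  0.43100071] 0.06832738834260194
```

View pics/w4.png

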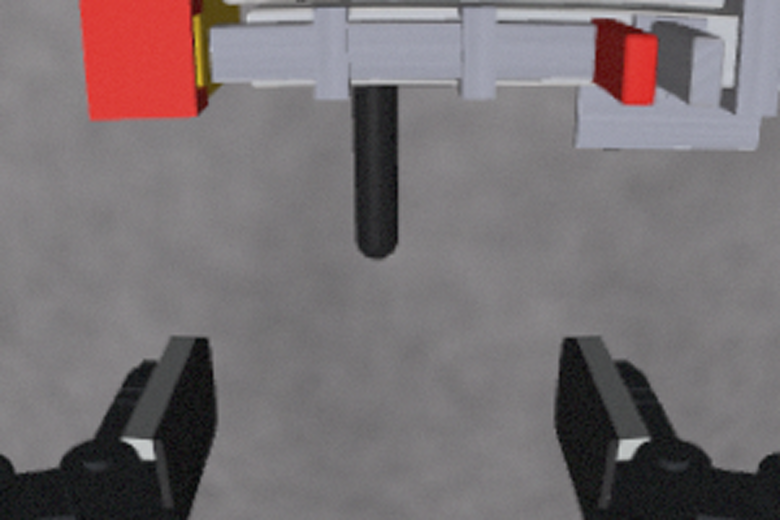

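The handle (376,170–257) is centred between the open fingers, so I go down onto it and close.

Request:
{"fn": "send_rows", "kwargs": {"steps": "-0.6 0 0 0.155 0 0 0;-0.6 0 0 0.155 0 0 0;-0.6 0 0 0.155 0 0 0;-0.6 0 0 0 0 0 0;0 0 0 0 0 0 0;0.3 0 0 0 0 0 0;1 0 0 0 0 0 0;1 0 0 0 0 0 0;1 0 0 0 0 0 0;1 0 0 0 0 0 0;1 0 0 0 0 0 0", "grip_force": 50}}

```text
clock: 11.92
tcp_pos: [0.5615, 0.1421, 0.3391]
tool_rot: [0.999, 0.049, 0.001, -0.001]
wrist_force: [-1.9, 4.6, 5.5]
width: 0.0109
finger_force: 49.0
```

Request:
{"fn": "send_rows", "kwargs": {"steps": "1 -0.0656 0.0215 0 0 0 -0.0444;1 -0.0656 0.0215 0 0 0 -0.0444;1 -0.0656 0.0215 0 0 0 -0.0444;1 -0.0656 0.0215 0 0 0 -0.0444;1 -0.0656 0.0215 0 0 0 -0.0444;1 -0.0656 0.0215 0 0 0 -0.0444"}}

```text
clock: 12.68
tcp_pos: [0.4928, 0.0955, 0.339]
tool_rot: [0.967, 0.256, 0.001, -0.001]
wrist_force: [-0.8, 1.8, 6.7]
width: 0.0109
finger_force: 49.6
```

```bash
cat > g.py <<'E'
from h import *
s=arm.read_state();d=s["tcp_pos"][:2]-[.636,-.042]
M=R.from_quat(s["tool_rot"]).as_matrix()
print("gate by pos",np.arctan2(d[1],d[0])-np.arctan2(.19,-.055)-.103,"r",np.hypot(*d),"tool",np.arctan2(M[1,0],M[0,0])-.103,s["width"],s["finger_force"],s["wrist_force"],s["qpos"].round(2))
E
python3 g.py
```

```text
gate by pos 0.4206690073094428 r 0.19853839271427529 tool 0.4152269945281363 0.010852717294718858 49.62337911128998 [-0.80312836  1.81559794  6.65343058] [-0.88  0.19  0.71  1.82 -0.13  1.18 -1.18]
```

Request:
{"fn": "send_rows", "kwargs": {"steps": "1 -0.0656 0.0215 0 0 0 -0.0444;1 -0.0656 0.0215 0 0 0 -0.0444;1 -0.0656 0.0215 0 0 0 -0.0444;1 -0.0656 0.0215 0 0 0 -0.0444;1 -0.0656 0.0215 0 0 0 -0.0444;1 -0.0656 0.0215 0 0 0 -0.0444;1 -0.0656 0.0215 0 0 0 -0.0444;1 -0.0656 0.0215 0 0 0 -0.0444"}}

```text
clock: 13.68
tcp_pos: [0.4418, -0.0014, 0.3391]
tool_rot: [0.859, 0.512, 0.002, 0.001]
wrist_force: [6.4, 1.0, 0.1]
width: 0.0105
finger_force: 49.2
```

```bash
python3 g.py
```

```text
gate by pos 0.9798335347265656 r 0.1984352390870927 tool 0.9720239350877182 0.010455917030469893 49.17716771364212 [6.44321511 0.98924238 0.06608576] [-0.79  0.01  0.74  1.97 -0.01  1.16 -0.54]
```

Request:
{"fn": "send_rows", "kwargs": {"steps": "1 -0.0656 0.0215 0 0 0 -0.0444;1 -0.0656 0.0215 0 0 0 -0.0444;1 -0.0656 0.0215 0 0 0 -0.0444;1 -0.0656 0.0215 0 0 0 -0.0444;1 -0.0656 0.0215 0 0 0 -0.0444;1 -0.0656 0.0215 0 0 0 -0.0444;1 -0.0656 0.0215 0 0 0 -0.0444;1 -0.0656 0.0215 0 0 0 -0.0444;1 0 0 0 0 0 0;1 0 0 0 0 0 0;1 0 0 0 0 0 0;1 0 0 0 0 0 0"}}

```text
clock: 15.18
tcp_pos: [0.4495, -0.1087, 0.3391]
tool_rot: [0.685, 0.728, 0.002, 0.002]
wrist_force: [9.5, 5.8, -1.1]
width: 0.0107
finger_force: 50.1
```

```bash
python3 g.py
python3 - <<'E'
from h import *
import cv2
w=arm.capture("top")[:,:,::-1];cv2.imwrite("pics/t5.png",w)
E
```

```text
gate by pos -4.753877173099724 r 0.19807613306581007 tool 1.5292069197124556 0.010744322934206452 50.141998529434204 [ 9.49475003  5.81377262 -1.07485894] [-0.63  0.08  0.85  1.92 -0.07  1.16  0.31]
```

View pics/t5.png

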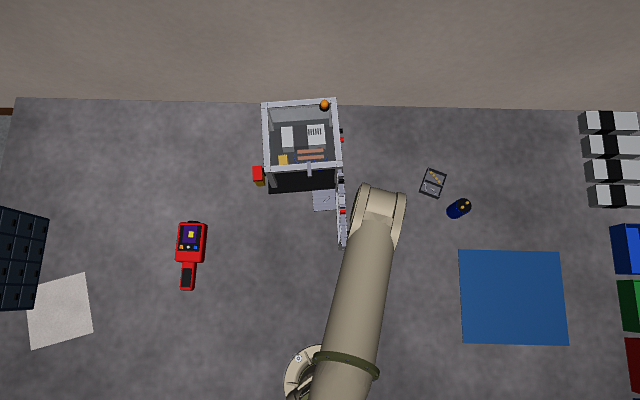

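The gate stands square to the box front (about x 342, rows 172–245), held by the handle. The imager, tray and capacitor haven't moved. I'm handing it in.

```bash
python3 -c "
from workcell import arm
print(arm.hand_in())"
```

```text
the job is handed in; nothing more can be done
None
```

I squeezed the red catch and then the black one, swung the gate out to about 1.53 rad (88°) and handed in while holding it there by its handle; the imager, capacitor and tray had not visibly moved, and the hand-in gave no verdict.

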